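# Swap the wrong sample cup in a heating block and twist the right one home

## Robot

A 7-joint arm with a two-finger parallel gripper is mounted at the origin on a cart in front of the work surface, level with it; the furniture and walls round the work are solid. World frame = base frame: x ahead of the robot, y to its left, z up, the work surface at z = 0. Lengths are in m, angles in rad, forces in N, time in s.
With the tool pointing down it reaches from about 0.4 to 0.875 m from the base axis. Payload 19.3 kg.
Tool frame: the origin (TCP) lies where the fingers leave the gripper's body, on its centre line; the fingertips stand bot.tip_reach ahead of it and the grasp point (between the pads) lies 54 mm ahead of it (bot.tip_reach is the distance from the TCP to the fingertips, in m); z points along the fingers, y is the line along which they close (so a half turn about z gives the same grasp; the last joint's range is limited). The gripper opens to 85 mm and grips with 20 to 120 N. Pads are 22 mm wide; open, the fingers measure 114 mm over their backs; the gripper's body (76 mm by 85 mm) begins 54 mm behind the grasp point. The pads swing forward as they close: fully open they stand 13 mm farther back than shut.
Start: joints at [1.093, 0.521, -0.036, 1.599, 0.021, 1.021, -0.113], TCP at [0.248, -0.574, 0.304] pointing down, gripper open.
Joint ranges: [-2.91, 2.91], [-0.3, 2.13], [-1.5, 1.42], [0.17, 2.43], [-1.26, 4.41], [0.16, 1.93], [-2.52, 2.52]. Speed limits (rad/s): [1.89, 1.89, 2.39, 2.39, 3.01, 3.01, 3.01].

## Interface

Orientations are given as [roll, pitch, yaw] about the fixed x, y, z axes, in that order (R = Rz(yaw) Ry(pitch) Rx(roll)).
In Python, from workcell import bot gives the robot as it stands. The module is installed in compiled form; this text tells all that it offers.
- The arm moves only by the shell command python3 -m jog 'ROWS' [FORCE]. ROWS is JSON, a list that holds one entry, the list of rows, each a list of 7 numbers: the shift along the tool's x, y, z in mm, then the turn, a rotation vector about the tool's x, y, z in rad, then the opening, from 0 (shut) to 1 (fully open). In form: [[[tx, ty, tz, wx, wy, wz, fingers], ...]]. A call has 1 to 5 rows; each row shifts and turns the commanded pose from where the row before left it, along the tool's axes as they then stand; what a row does not reach is not made up. A row lasts 1/10 s, in which the tool goes at most 50 mm and 8.59 degrees, less where a joint would pass 70% of its speed; a pose out of reach is approached as far as the arm can. A call is refused whole if a number of a shift passes 50 or a number of a turn 0.15, either way. A call with a gripper value outside its range is refused whole. The fingers move at their own pace and stop on an object; FORCE is the grip in N (left out, the last holds). Time passes only in rows, so rows that do not move let the fingers close. It gives the time, the measured TCP pose, the force, the opening and the grip force at its end, in the units of the state.
- bot.observe(): the state, without advancing time (a new reading comes with each control period).
- bot.grab_frame(name): name is "side" or "top" or "wrist"; returns a dict with "img" (420x560x3 uint8, red, green, blue), "intrinsics" (3x3 intrinsics, pixels), "k1" (the pictures are not rectified: a ray, as slopes to the right and down, at radius r is drawn at 1 + k1 r^2 times it, then the intrinsics apply), "R" (3x3) and "t" (3): a world point X has camera coordinates R X + t; the wrist camera has in their place "tool_from_camera" (4x4, takes a point from camera to tool coordinates, whose origin is the TCP and whose axes are the flange's). Camera axes: x right, y down, z forward; pixel columns grow to the right and rows downward; lengths in m; the calibration is good to about 2 mm. A picture is of the moment at which its call begins: read the wrist's pose just before it. There is no depth.
- bot.job_done(): hands the job in; it is judged then, once.
Trained networks look in a picture, given as the dict that the camera call returned (one of the last four; its "shot" number tells which), for a name from the list of things; names that differ only in an ending like _2 or _b are one class to them, and where a whole thing is asked for, a point or a joint stands for the part that bears it (a point fixed in the world has none). Each returns a list of dicts, best first, with "conf" (0 to 1); they miss things now and then, are a little off and sometimes report something else, mostly with a low value. They report only what shows in the picture. A call takes as long as a camera call. They do not tell look-alikes from the thing itself.
- bot.trace(query, picture): "region" (420x560 bool, what is visible of it).
- bot.spot_point(query, picture): "xyz" ([x, y, z] in m, in world coordinates, good to about 4 mm: a listed point, or the origin of a listed thing).
The state is a dict: "clock": time; "qpos": joint angles; "qd": joint speeds; "joint_efforts": joint torques, N m; "position": TCP position; "tool_rot": TCP orientation; "force": force on the tool from outside, world axes, zero at the start; "moment": the same for the moment, N m; "grip_width": finger opening in m; "finger_force": force on a finger pad.
Only numpy, scipy, OpenCV 4.12 (cv2) and the standard library are available. Lean on these libraries where they do the work, as an engineer would, in place of code of your own. Each camera call takes 0.05 s, during which the arm holds its last target. There are 200 camera calls.

## Task

One of the three sockets of the heating block holds a wrong cup, the one with the orange lid: lift it out and stand it upright in the red tray, and let go of it. Then take the blue-lidded cup from the grey tray, lower it into the freed socket with its two side pins through the two gates in the rim, and press and twist it clockwise (seen from above), against its friction, until it is fully home like its two neighbours. Leave the other orange cup in the grey tray and the beakers and the open cup behind the block as they stand.

Things in the scene. Friction and masses are not known exactly. Their poses are not given: they have to be found in the camera images.
- cup_orange_grip (a point): Wrong cup: loose, metal, 42 mm wide, 98 mm high, orange lid (46 mm) and orange grip bar, no pins, 130 g; stands loosely on the floor of the open socket, turned at random. Point: middle of the bar, on the cup axis, 82 mm above the foot; z up. Bar 12 mm thick, 44 mm long along y, 32 mm high on the flat lid; half a turn makes no difference.
- cup_blue_grip (a point): Right cup: loose, metal, 50 mm wide, 98 mm high, blue lid (54 mm) and blue grip bar, 150 g; on the 4 mm floor of the grey tray. Two dark pins, 8 mm thick, stick out 7 mm along +y and -y, 24 mm above the foot. Point: middle of the bar, on the cup axis, 82 mm above the foot; z up. Bar 12 mm thick, 44 mm long along y, 32 mm high on the flat lid; half a turn makes no difference.
- cup_spare_orange_grip (a point): A second orange cup, like the wrong one, 90 mm from the blue cup in the grey tray; leave it alone. Point: middle of the bar, on the cup axis, 82 mm above the foot; z up. Bar 12 mm thick, 44 mm long along y, 32 mm high on the flat lid; half a turn makes no difference.
- socket (a point): Centre of the bore floor of the open socket, the one that holds the wrong cup; z up. The socket is 76 mm wide, its rim 46 mm above this point, bore 52 mm. Two gates 15 mm wide with yellow marks cut the rim at +y and -y. Blue cup home: foot on this point, grip point 82 mm above it, bar turned 55 to 66 degrees clockwise from y.
- gate (a point): Top of the rim at the +y gate of the open socket, 46 mm above the bore floor, 30 mm from the axis. With its pins in line with the gates (within 8 degrees) the blue cup goes down until the pins rest on ramps, its foot 10 mm above the floor. Over the last 8 mm two sprung balls grip it: press down with 10 to 25 N.
- ramp (a point): Foot of the ramp of the +y gate, inside the open socket under the rim. From the gate, turning clockwise seen from above, the pressed cup stays level for 10 degrees, goes down 10 mm over the next 50 degrees and meets an end stop at about 66 degrees. Pressing alone does not take it down the ramp, nor does turning without pressing.
- rail: Fixed dark base plate of the heating block, in a white tool tray (walls 18 mm), 100 (x) by 290 (y) by 12 mm, origin at the centre of its underside. Three sockets stand on it in a row along y, 95 mm apart, any of them the open one. The other two hold blue cups, fixed, fully home: bar tops 123 mm above the bench, like the wrong cup's.
- reject_tray: Red open tray, 150 mm (x) by 100 mm (y), walls 16 mm high and 4 mm thick, fixed and empty; origin at the centre of its underside, floor 4 mm above that, z up.
- stock_tray: Grey open tray, 190 mm (x) by 100 mm (y), walls 16 mm high and 4 mm thick, fixed, with the blue cup and the second orange cup standing 90 mm apart along x; origin at the centre of its underside.
- beaker_100: Bystander: glass beaker, 50 mm wide, 68 mm high, loose, behind the heating block; origin at its underside.
- beaker_pp: Bystander: white plastic beaker, 55 mm wide, 58 mm high, loose, behind the heating block; origin at its underside.
- liner_cup: Bystander: light grey open cup, 68 mm wide, 82 mm high, loose, behind the heating block; origin at its underside.
Mind the look-alikes: they are no part of the job. Leave any pink look-alike of the part that bears cup_blue_grip alone.

How it is judged:
By the outcome, as a careful person would: the job done as asked, in the order asked, and still so for the second after the job is handed in, with the robot touching nothing.
It also fails if it takes over 67 s, if anything falls off the work surface, if the arm or the gripper's body presses on something with over 40 N, if the wrist force passes 120 N, or if a joint passes its speed limit or range.

## Working session

There is one attempt and no reset: what is moved stays moved. The work goes in short steps, Python scripts to look and compute and a shell command to move; the robot and the scene stay as the last step left them, time stands still between calls to the robot, and variables do not carry over. Pictures are saved under pics/ and viewed, at most 11 in all, crops included, and the job is handed in when it is done.

```bash
mkdir -p pics
cat > h.py <<'E'
import numpy as np, cv2
from workcell import bot
from scipy.spatial.transform import Rotation as Ro
def save(f,n,crop=None,s=1):
    im=f["img"][:,:,::-1]
    if crop: im=im[crop[1]:crop[3],crop[0]:crop[2]]
    cv2.imwrite("pics/"+n,cv2.resize(np.ascontiguousarray(im),None,fx=s,fy=s,interpolation=cv2.INTER_CUBIC))
def pose():
    o=bot.observe(); return np.array(o["position"]),o["tool_rot"],o
def ext(f,o=None):
    """R,t world->cam"""
    if "R" in f: return np.array(f["R"]),np.array(f["t"])
    T=np.eye(4);T[:3,:3]=Ro.from_euler("xyz",o["tool_rot"]).as_matrix() if np.size(o["tool_rot"])==3 else np.array(o["tool_rot"]);T[:3,3]=o["position"]
    C=np.linalg.inv(T@np.array(f["tool_from_camera"]));return C[:3,:3],C[:3,3]
def proj(f,X,o=None):
    R,t=ext(f,o);c=R@np.array(X)+t;s=c[:2]/c[2];s=s*(1+f["k1"]*(s@s))
    K=np.array(f["intrinsics"]);return K[:2,:2]@s+K[:2,2]
def ray_z(f,uv,z,o=None):
    R,t=ext(f,o);K=np.array(f["intrinsics"]);d=np.linalg.solve(K,[uv[0],uv[1],1])[:2];s=d.copy()
    for _ in range(20): s=d/(1+f["k1"]*(s@s))
    v=R.T@np.r_[s,1];c=-R.T@t;return c+v*(z-c[2])/v[2]
E
python3 - <<'E'
from h import *
p,r,o=pose();print(p,r,o["clock"],o["force"],bot.tip_reach,o["grip_width"])
fs={n:bot.grab_frame(n) for n in("top","side")}
save(fs["top"],"top.png",s=1.4);save(fs["side"],"side.png",s=1.4)
for q in["cup_orange_grip","cup_blue_grip","cup_spare_orange_grip","socket","gate","rail","reject_tray","stock_tray","liner_cup","beaker_100","beaker_pp"]:
  for n,f in fs.items():
    print(q,n,[(np.round(d["xyz"],3).tolist(),round(d["conf"],2),np.round(proj(f,d["xyz"])).tolist()) for d in bot.spot_point(q,f)[:5]])
E
```

```text
[ 0.24772943 -0.57351618  0.30330543] [-3.14040229e+00  8.18997916e-05  4.07812531e-01] 0.0 [ 0.79655358 -0.08969023  0.54944436] 0.0726 0.08548861000328425
cup_orange_grip top [([0.438, -0.089, 0.103], 0.59, [380.0, 277.0])]
cup_orange_grip side [([0.436, -0.083, 0.105], 0.61, [330.0, 128.0])]
cup_blue_grip top [([0.788, 0.338, 0.084], 0.71, [195.0, 137.0]), ([0.426, 0.372, 0.086], 0.7, [181.0, 287.0])]
cup_blue_grip side [([0.791, 0.338, 0.086], 0.9, [177.0, 318.0]), ([0.426, 0.37, 0.088], 0.65, [364.0, 319.0])]
cup_spare_orange_grip top [([0.514, 0.375, 0.09], 0.81, [180.0, 249.0])]
cup_spare_orange_grip side [([0.513, 0.377, 0.088], 0.71, [321.0, 327.0])]
socket top [([0.442, -0.087, 0.027], 0.59, [373.0, 276.0]), ([0.575, 0.106, 0.003], 0.34, [292.0, 224.0])]
socket side [([0.438, -0.084, 0.027], 0.85, [326.0, 147.0])]
gate top [([0.437, -0.055, 0.068], 0.67, [363.0, 278.0]), ([0.475, 0.373, 0.0], 0.66, [188.0, 267.0])]
gate side [([0.439, -0.057, 0.07], 0.91, [329.0, 146.0])]
rail top [([0.438, 0.009, 0.005], 0.62, [333.0, 278.0])]
rail side [([0.437, 0.008, 0.003], 0.77, [330.0, 183.0])]
reject_tray top [([0.458, 0.258, -0.002], 0.77, [234.0, 272.0])]
reject_tray side [([0.458, 0.252, 0.002], 0.9, [335.0, 278.0])]
stock_tray top [([0.475, 0.373, 0.002], 0.69, [188.0, 267.0])]
stock_tray side [([0.469, 0.375, 0.001], 0.86, [338.0, 334.0])]
liner_cup top [([0.58, -0.022, -0.002], 0.84, [343.0, 221.0])]
liner_cup side [([0.578, -0.016, 0.0], 0.88, [272.0, 179.0]), ([0.437, -0.086, 0.027], 0.34, [326.0, 146.0])]
beaker_100 top [([0.577, 0.109, 0.004], 0.73, [291.0, 224.0])]
beaker_100 side [([0.578, 0.104, 0.001], 0.97, [276.0, 223.0])]
beaker_pp top [([0.581, 0.049, 0.002], 0.81, [315.0, 222.0]), ([0.456, 0.255, -0.0], 0.46, [234.0, 273.0]), ([0.439, 0.011, 0.002], 0.35, [332.0, 278.0])]
beaker_pp side [([0.584, 0.049, -0.001], 0.77, [272.0, 203.0])]
```

View pics/top.png

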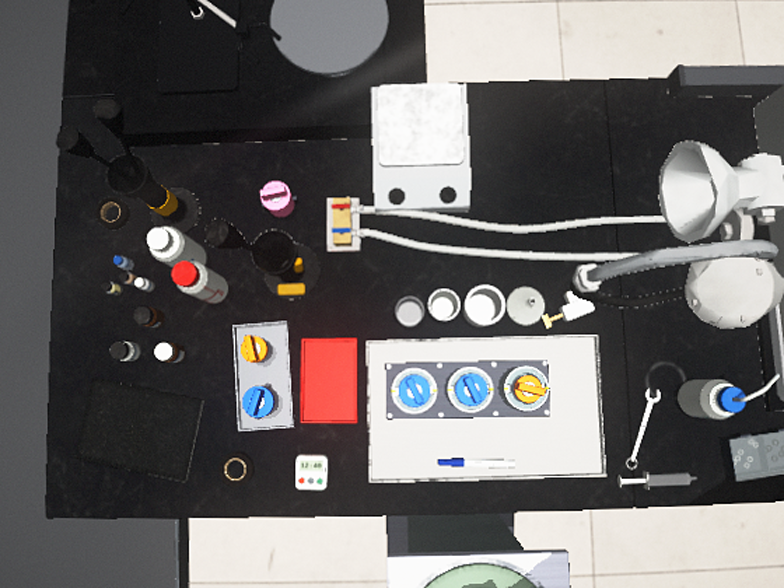

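View pics/side.png

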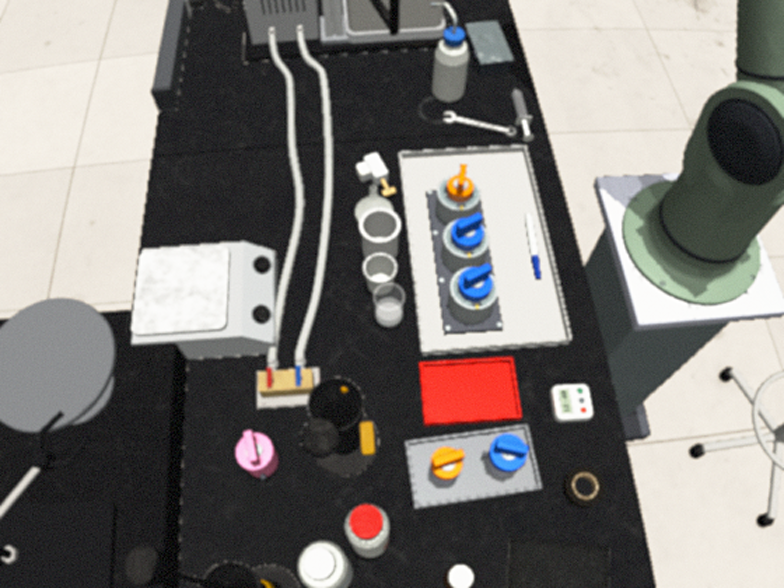

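Candidates for the wrong cup, as pixels in the enlarged top view: orange in the socket at (528,388), which is the one I want, and the spare orange in the grey tray at (254,348). For the right cup: blue in the grey tray at (260,400), which I want; the fixed blues at (415,390) and (470,388); and the pink look-alike at (276,197). I'll stay left of the wash bottle, at about (690,398) in the top view, and check up close with the wrist camera.

```bash
python3 -m jog '[[[27,-35,-7,0,0,0,1],[27,-35,-7,0,0,0,1],[27,-35,-7,0,0,0,1],[27,-35,-7,0,0,0,1],[27,-35,-7,0,0,0,1]]]'
python3 -m jog '[[[27,-35,-7,0,0,0,1],[27,-35,-7,0,0,0,1],[35,-26,4,0,0,0,1],[35,-26,4,0,0,0,1],[35,-26,4,0,0,0,1]]]'
python3 -m jog '[[[35,-26,4,0,0,0,1],[20,-15,4,0,0,0,1],[0,0,0,0,0,0,1],[0,0,0,0,0,0,1]]]'
cat >> h.py <<'E'
def look(name,qs,s=1.4,crop=None):
    p,r,o=pose();f=bot.grab_frame("wrist");save(f,name,crop,s)
    for q in qs:
        for d in bot.spot_point_w(q,f,o) if 0 else bot.spot_point(q,f)[:4]:
            print(q,np.round(d["xyz"],4).tolist(),round(d["conf"],2),np.round(proj(f,d["xyz"],o)).tolist())
    print(np.round(p,4),np.round(r,4),o["clock"]);return f,o
E
python3 - <<'E'
from h import *
f,o=look("w1.png",["cup_orange_grip","socket","gate","rail"]);print(np.round(f["tool_from_camera"],3))
E
```

```text
clock: 1.7
position: [0.3025, -0.3579, 0.3393]
tool_rot: [3.141, -0.0, 0.408]
force: [1.5, -0.3, -0.3]
grip_width: 0.0855
finger_force: 0.0
clock: 2.2
position: [0.3902, -0.159, 0.3412]
tool_rot: [3.141, -0.001, 0.408]
force: [0.8, -1.4, 0.2]
grip_width: 0.0857
finger_force: 0.0
clock: 2.6
position: [0.4238, -0.1011, 0.3328]
tool_rot: [-3.142, 0.0, 0.409]
force: [-0.4, 0.0, -0.5]
grip_width: 0.0857
finger_force: 0.0
cup_orange_grip [0.4376, -0.0838, 0.109] 0.94 [266.0, 173.0]
cup_orange_grip [0.4382, -0.0533, 0.0685] 0.42 [243.0, 156.0]
socket [0.4353, -0.0887, 0.0244] 0.72 [271.0, 165.0]
gate [0.4371, -0.0549, 0.0699] 0.84 [243.0, 157.0]
[ 0.4238 -0.1011  0.3328] [-3.1415e+00  3.0000e-04  4.0870e-01] 2.6
[[ 0.001 -0.964 -0.265  0.068]
 [ 1.     0.001  0.001  0.001]
 [-0.001 -0.265  0.964 -0.07 ]
 [ 0.     0.     0.     1.   ]]
```

View pics/w1.png

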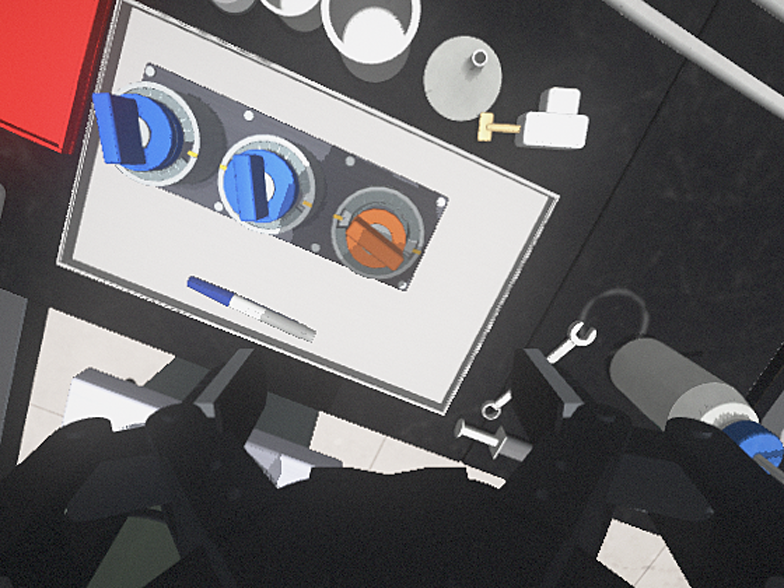

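The wrong cup sits in the socket at (378,235), with the fixed blues at (140,130) and (262,185). The yellow gate marks are at about (338,216) and (416,252). I'll enlarge a crop to get the bar angle.

Run:
```python
from h import *
im=cv2.imread("pics/w1.png");im=im[175:295,320:440]
cv2.imwrite("pics/w1c.png",cv2.resize(im,None,fx=5,fy=5,interpolation=cv2.INTER_CUBIC))
```

```text
(no output)
```

View pics/w1c.png

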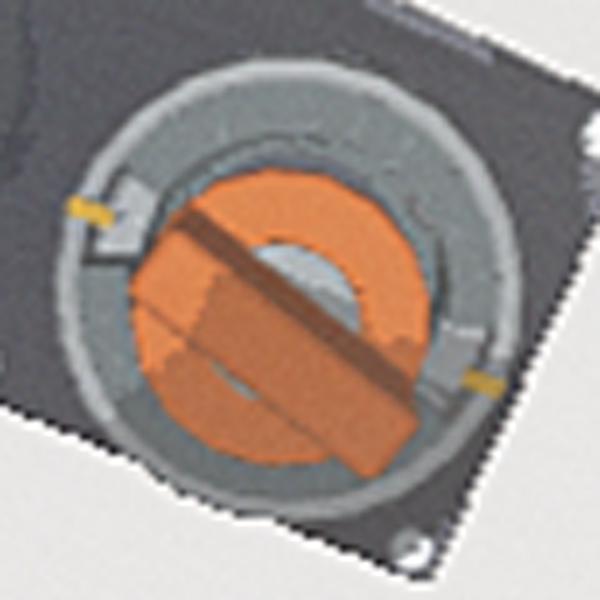

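Run:
```python
from h import *
p,r,o=pose();f=bot.grab_frame("wrist")
c=lambda a,z:ray_z(f,((a[0]/5+320)/1.4,(a[1]/5+175)/1.4),z,o)
P=[c(a,.123) for a in((178,223),(412,403),(370,478),(135,295))]
print(np.round(P,4));d=P[1]-P[0]+P[2]-P[3];print("bar",np.mean(P,0),np.degrees(np.arctan2(d[1],d[0])))
g=[c(a,.071) for a in((90,210),(483,380))];d=g[0]-g[1];print("gate",np.mean(g,0),np.degrees(np.arctan2(d[1],d[0])),np.linalg.norm(d))
w=lambda a:ray_z(f,(a[0]/1.4,a[1]/1.4),.012,o)
e=w((150,64))-w((444,196));print("rail edge",np.degrees(np.arctan2(e[1],e[0])))
```

```text
[[ 0.4492 -0.0681  0.123 ]
 [ 0.4391 -0.1071  0.123 ]
 [ 0.4271 -0.106   0.123 ]
 [ 0.4379 -0.0664  0.123 ]]
bar [ 0.43832702 -0.08689455  0.123     ] -104.89017109902328
gate [ 0.43858277 -0.08751375  0.071     ] 89.7936283887525 0.06908432668156075
rail edge 89.70503489447997
```

```bash
python3 -m jog '[[[19,-7,0,0,0,0,1],[0,0,10,0,0,-0.129,1],[0,0,15,0,0,-0.129,1],[0,0,15,0,0,-0.129,1],[0,0,15,0,0,-0.129,1]]]'
python3 -m jog '[[[0,0,15,0,0,-0.129,1],[0,0,15,0,0,-0.129,1],[0,0,0,0,0,-0.129,1],[0,0,0,0,0,0,1],[0,0,0,0,0,0,1]]]'
python3 - <<'E'
from h import *
p,r,o=pose();print(p,np.degrees(r),o["qpos"])
c,s=np.cos(r[2]),np.sin(r[2]);d=np.array([.4384,-.087])-p[:2];print("tool dx,dy mm",1e3*np.array([c*d[0]+s*d[1],s*d[0]-c*d[1]]))
E
```

```text
clock: 3.4
position: [0.4385, -0.0876, 0.2775]
tool_rot: [3.141, -0.0, 0.928]
force: [-0.3, -1.3, 0.2]
grip_width: 0.0855
finger_force: 0.0
clock: 3.9
position: [0.4386, -0.0876, 0.2481]
tool_rot: [3.141, -0.0, 1.306]
force: [0.2, 0.8, -0.6]
grip_width: 0.085
finger_force: 0.0
[ 0.43857291 -0.08761386  0.24808736] [ 1.79984959e+02 -3.51747123e-03  7.48297097e+01] [ 0.46422766  0.3562411  -0.49148979  2.08743512  0.24341171  0.75178808
 -0.44495092]
tool dx,dy mm [ 0.547221   -0.32752762]
```

```bash
python3 -m jog '[[[0,0,30,0,0,0,1],[0,0,30,0,0,0,1],[0,0,15,0,0,0,1],[0,0,8,0,0,0,1],[0,0,0,0,0,0,1]]]'
python3 -m jog '[[[0,0,0,0,0,0,0],[0,0,0,0,0,0,0],[0,0,0,0,0,0,0],[0,0,0,0,0,0,0],[0,0,0,0,0,0,0]]]' 60
python3 -m jog '[[[0,0,0,0,0,0,0],[0,0,0,0,0,0,0],[0,0,0,0,0,0,0]]]'
```

```text
clock: 4.4
position: [0.4385, -0.0872, 0.1646]
tool_rot: [-3.141, 0.0, 1.309]
force: [-0.1, -0.8, 0.0]
grip_width: 0.0851
finger_force: 0.0
clock: 4.9
position: [0.4386, -0.0873, 0.1651]
tool_rot: [3.141, -0.0, 1.311]
force: [-0.7, 0.3, -0.2]
grip_width: 0.0124
finger_force: 6.5
clock: 5.2
position: [0.4386, -0.0872, 0.1649]
tool_rot: [-3.142, -0.0, 1.311]
force: [-0.2, 0.2, -0.1]
grip_width: 0.0112
finger_force: 60.8
```

```bash
python3 -m jog '[[[0,0,-15,0,0,0,0],[0,0,-25,0,0,0,0],[0,0,-30,0,0,0,0],[0,0,-30,0,0,0,0],[0,0,-30,0,0,0,0]]]'
python3 -m jog '[[[0,0,0,0,0,0,0],[20,-4,0,0,0,0,0],[40,-8,0,0,0,0,0],[40,-8,0,0,0,0,0],[40,-8,0,0,0,0,0]]]'
python3 -m jog '[[[40,-8,0,0,0,0,0],[40,-8,0,0,0,0,0],[40,-8,0,0,0,0,0],[40,-8,0,0,0,0,0],[35,-11,0,0,0,0,0]]]'
python3 -m jog '[[[0,0,20,0,0,0,0],[0,0,30,0,0,0,0],[0,0,30,0,0,0,0],[0,0,20,0,0,0,0],[0,0,0,0,0,0,0]]]'
python3 - <<'E'
from h import *
f,o=look("w2.png",["reject_tray","stock_tray","cup_blue_grip","cup_orange_grip"]);print(o["qpos"])
f=bot.grab_frame("side");save(f,"s2.png",(200,150,480,420),2)
E
```

```text
clock: 5.7
position: [0.4383, -0.0871, 0.2961]
tool_rot: [-3.141, -0.0, 1.311]
force: [-0.6, -0.4, -1.7]
grip_width: 0.0107
finger_force: 60.7
clock: 6.2
position: [0.4471, 0.0566, 0.2943]
tool_rot: [-3.141, 0.0, 1.31]
force: [0.9, -0.3, -1.6]
grip_width: 0.0112
finger_force: 60.9
clock: 6.7
position: [0.4559, 0.2566, 0.294]
tool_rot: [-3.141, 0.0, 1.311]
force: [1.1, 0.3, -1.1]
grip_width: 0.0114
finger_force: 60.9
clock: 7.2
position: [0.4548, 0.2541, 0.1921]
tool_rot: [-3.138, 0.003, 1.311]
force: [0.1, -0.6, -0.5]
grip_width: 0.0112
finger_force: 60.6
reject_tray [0.4594, 0.2543, 0.0028] 0.84 [281.0, 197.0]
stock_tray [0.4738, 0.3704, 0.0019] 0.64 [262.0, 58.0]
cup_blue_grip [0.4238, 0.3709, 0.0839] 0.58 [168.0, 52.0]
cup_orange_grip [0.4524, 0.2571, 0.1344] 0.71 [268.0, 263.0]
[0.4548 0.2541 0.1921] [-3.1379  0.0032  1.3114] 7.2
[-0.21584664  0.56684142 -0.5501364   1.94629009  0.42318132  0.74892615
 -1.27273026]
```

View pics/w2.png

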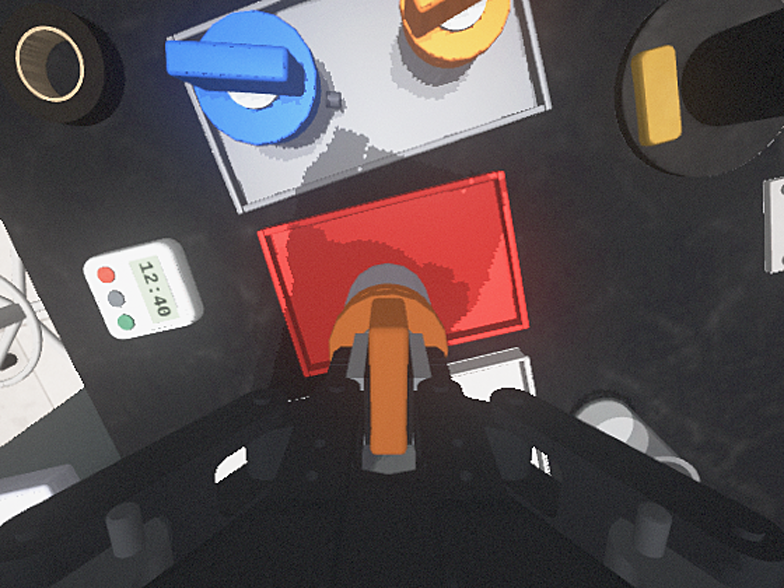

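The wrong cup is held upright over the red tray at (390,270). The blue cup in the grey tray is at (255,75), with one pin visible at (333,100). Next I lower the cup and let go.

```bash
python3 -m jog '[[[0,0,25,0,0,0,0],[0,0,14,0,0,0,0],[0,0,5,0,0,0,0],[0,0,2,0,0,0,0],[0,0,0,0,0,0,0]]]'
python3 -m jog '[[[0,0,1.5,0,0,0,0],[0,0,1,0,0,0,0],[0,0,0,0,0,0,0]]]'
```

```text
clock: 8.0
position: [0.4562, 0.2549, 0.1492]
tool_rot: [3.141, -0.0, 1.311]
force: [0.4, -0.4, -0.7]
grip_width: 0.0114
finger_force: 60.8
clock: 8.3
position: [0.4562, 0.2548, 0.1466]
tool_rot: [3.141, -0.0, 1.311]
force: [0.1, 0.4, -1.2]
grip_width: 0.0108
finger_force: 60.8
```

```bash
python3 -m jog '[[[0,0,1.5,0,0,0,0],[0,0,1,0,0,0,0],[0,0,0,0,0,0,0]]]'
python3 -m jog '[[[0,0,0.7,0,0,0,0],[0,0,0,0,0,0,0]]]'
```

```text
clock: 8.6
position: [0.4561, 0.2548, 0.1442]
tool_rot: [3.141, -0.0, 1.311]
force: [-0.2, -1.2, 6.2]
grip_width: 0.0111
finger_force: 62.0
clock: 8.8
position: [0.4562, 0.255, 0.1441]
tool_rot: [3.141, -0.0, 1.311]
force: [-4.8, -4.2, 22.0]
grip_width: 0.0112
finger_force: 64.4
```

```bash
python3 -m jog '[[[0,0,-1,0,0,0,0],[0,0,0,0,0,0,1],[0,0,0,0,0,0,1],[0,0,0,0,0,0,1],[0,0,0,0,0,0,1]]]'
python3 -m jog '[[[0,0,-10,0,0,0,1],[0,0,-30,0,0,0,1],[0,0,-40,0,0,0,1],[0,0,-40,0,0,0,1],[0,0,-20,0,0,0,1]]]'
python3 -m jog '[[[35,-25,0,0,0,0,1],[35,-25,0,0,0,0,1],[0,0,0,0,0,0,1],[0,0,0,0,0,0,1]]]'
python3 - <<'E'
from h import *
f,o=look("w3.png",["cup_blue_grip","cup_orange_grip"]);print(o["qpos"])
E
```

```text
clock: 9.3
position: [0.456, 0.2547, 0.1441]
tool_rot: [-3.141, 0.0, 1.311]
force: [0.6, -0.4, 0.3]
grip_width: 0.0685
finger_force: 0.0
clock: 9.8
position: [0.4563, 0.2553, 0.288]
tool_rot: [3.139, -0.002, 1.311]
force: [-0.5, -0.3, -0.6]
grip_width: 0.0857
finger_force: 0.0
clock: 10.2
position: [0.4251, 0.3361, 0.2847]
tool_rot: [-3.142, -0.0, 1.313]
force: [1.0, -0.7, 0.5]
grip_width: 0.085
finger_force: 0.0
cup_blue_grip [0.424, 0.3723, 0.0864] 0.58 [264.0, 160.0]
cup_orange_grip [0.4571, 0.2576, 0.0896] 0.68 [327.0, 264.0]
[0.4251 0.3361 0.2847] [-3.1415e+00 -3.0000e-04  1.3129e+00] 10.2
[-0.31429384  0.47311156 -0.62889611  1.81749987  0.33352671  0.9583026
 -1.34337864]
```

View pics/w3.png

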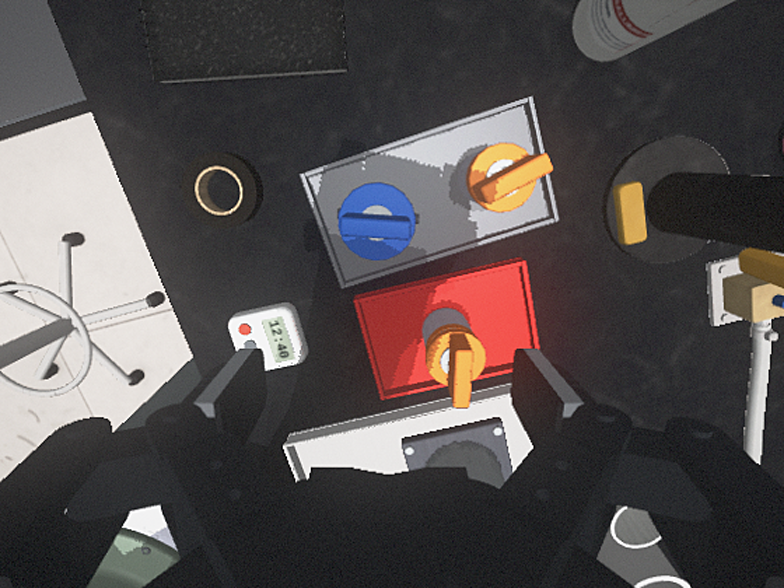

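The orange cup stands upright in the red tray at (456,358). The blue cup is at (377,222), its bar nearly horizontal in the picture and its pins at (341,220) and (416,218). One crop will give the bar angle.

Run:
```python
import cv2
im=cv2.imread("pics/w3.png")[170:270,325:430]
cv2.imwrite("pics/w3c.png",cv2.resize(im,None,fx=6,fy=6,interpolation=cv2.INTER_CUBIC)[:600])
```

```text
(no output)
```

View pics/w3c.png

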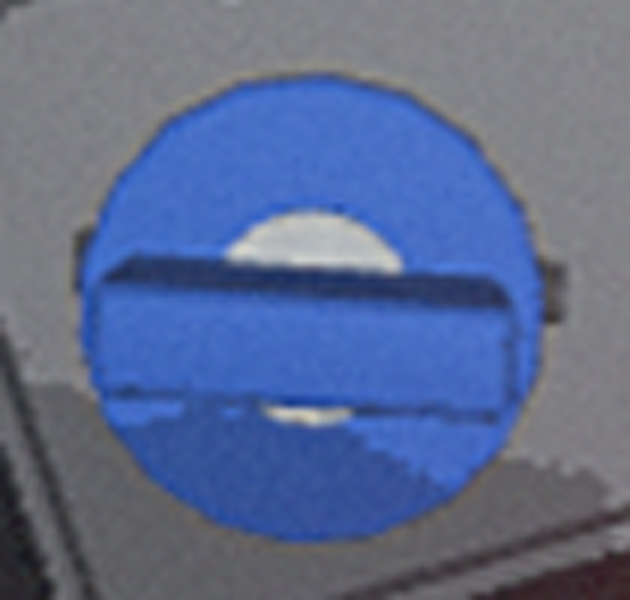

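Run:
```python
from h import *
p,r,o=pose();f=bot.grab_frame("wrist")
c=lambda a,z:ray_z(f,((a[0]/6+325)/1.4,(a[1]/6+170)/1.4),z,o)
P=[c(a,.102) for a in((100,283),(515,305),(503,418),(102,396))]
d=P[1]-P[0]+P[2]-P[3];a=np.arctan2(d[1],d[0]);m=np.mean(P,0)
print(np.round(P,4),"bar",m,np.degrees(a),np.linalg.norm(d)/2)
R=np.degrees(r[2]);print(R)
l=[c(q,.070) for q in((310,72),(310,543),(82,300),(543,300))];print("lid",np.round(l,4),((l[0]+l[1])/2),(l[2]+l[3])/2)
```

```text
[[0.4107 0.3803 0.102 ]
 [0.4508 0.3673 0.102 ]
 [0.4468 0.3564 0.102 ]
 [0.4076 0.3692 0.102 ]] bar [0.4290036  0.36827677 0.102     ] -18.012315682570744 0.04167421888816684
75.03358014077781
lid [[0.4358 0.3943 0.07  ]
 [0.4216 0.3425 0.07  ]
 [0.4039 0.3766 0.07  ]
 [0.4548 0.363  0.07  ]] [0.42868376 0.36840063 0.07      ] [0.42935817 0.36978541 0.07      ]
```

```bash
python3 -m jog '[[[32,-5,0,0,0,0,1],[0,0,5,0,0,-0.138,1],[0,0,5,0,0,-0.138,1],[0,0,5,0,0,-0.138,1],[0,0,5,0,0,-0.138,1]]]'
python3 -m jog '[[[0,0,5,0,0,-0.138,1],[0,0,5,0,0,-0.138,1],[0,0,5,0,0,-0.138,1],[0,0,5,0,0,-0.138,1],[0,0,5,0,0,-0.138,1]]]'
python3 -m jog '[[[0,0,5,0,0,-0.138,1],[0,0,5,0,0,-0.138,1],[0,0,0,0,0,0,1],[0,0,0,0,0,0,1]]]'
cat >> h.py <<'E'
def go(x,y,yaw):
    p,r,o=pose();c,s=np.cos(r[2]),np.sin(r[2]);d=np.array([x,y])-p[:2]
    print(np.round(p,4),np.degrees(r),"q",np.round(o["qpos"],2),"tool dx,dy mm",1e3*np.array([c*d[0]+s*d[1],s*d[0]-c*d[1]]),"wz",np.radians((np.degrees(r[2])-yaw+180)%360-180),"F",o["force"],o["clock"])
E
python3 -c "
from h import *
go(.429,.3687,162)"
```

```text
clock: 10.9
position: [0.4296, 0.3667, 0.2641]
tool_rot: [-3.142, 0.0, 1.867]
force: [-0.4, -0.6, 0.4]
grip_width: 0.0853
finger_force: 0.0
clock: 11.4
position: [0.4297, 0.3666, 0.2391]
tool_rot: [-3.141, 0.0, 2.557]
force: [0.1, -0.1, -0.1]
grip_width: 0.0858
finger_force: 0.0
clock: 11.8
position: [0.4295, 0.367, 0.2293]
tool_rot: [-3.141, -0.0, 2.824]
force: [-0.6, 0.2, -0.4]
grip_width: 0.0854
finger_force: 0.0
[0.4295 0.367  0.2293] [-1.79988739e+02 -1.84049368e-02  1.61779628e+02] q [-0.17  0.69 -0.94  1.8   0.65  1.   -0.12] tool dx,dy mm [1.02201277 1.50153801] wz -0.003846217228899826 F [-0.60619741  0.23459162 -0.44746163] 11.8
```

```bash
python3 -m jog '[[[1,1.5,30,0,0,-0.004,1],[0,0,30,0,0,0,1],[0,0,17,0,0,0,1],[0,0,8,0,0,0,1],[0,0,0,0,0,0,1]]]'
python3 -m jog '[[[0,0,0,0,0,0,0],[0,0,0,0,0,0,0],[0,0,0,0,0,0,0],[0,0,0,0,0,0,0],[0,0,0,0,0,0,0]]]' 110
python3 -m jog '[[[0,0,0,0,0,0,0],[0,0,0,0,0,0,0],[0,0,0,0,0,0,0]]]'
python3 -m jog '[[[0,0,-15,0,0,0,0],[0,0,-30,0,0,0,0],[0,0,-40,0,0,0,0],[0,0,-40,0,0,0,0],[0,0,-35,0,0,0,0]]]'
python3 -c "
from h import *
go(.4384,-.087,90)"
```

```text
clock: 12.3
position: [0.4286, 0.3692, 0.144]
tool_rot: [-3.141, -0.0, 2.832]
force: [0.5, 0.3, -0.2]
grip_width: 0.0853
finger_force: 0.0
clock: 12.8
position: [0.4288, 0.3692, 0.1444]
tool_rot: [3.141, 0.0, 2.833]
force: [0.3, 1.7, 0.9]
grip_width: 0.0117
finger_force: 0.9
clock: 13.1
position: [0.4288, 0.3694, 0.1446]
tool_rot: [3.141, 0.0, 2.833]
force: [0.6, -0.9, 6.0]
grip_width: 0.0102
finger_force: 108.1
clock: 13.6
position: [0.4282, 0.3692, 0.3071]
tool_rot: [3.141, 0.0, 2.833]
force: [1.4, 0.9, -2.6]
grip_width: 0.0103
finger_force: 107.4
[0.4282 0.3692 0.3071] [1.79958427e+02 5.78241657e-03 1.62340822e+02] q [-0.13  0.6  -1.01  1.72  0.55  1.13 -0.04] tool dx,dy mm [-148.10573702 -431.63875927] wz 1.2625855322380175 F [ 1.43302548  0.89514911 -2.58402964] 13.6
```

```bash
python3 -m jog '[[[-8,-22,0,0,0,0,0],[-15,-43,0,0,0,0,0],[-15,-43,0,0,0,0,0],[-15,-43,0,0,0,0,0],[-15,-43,0,0,0,0,0]]]'
python3 -m jog '[[[-15,-43,0,0,0,0,0],[-15,-43,0,0,0,0,0],[-15,-43,0,0,0,0,0],[-15,-43,0,0,0,0,0],[-15,-43,0,0,0,0,0]]]'
python3 -m jog '[[[-5,-22,0,0,0,0,0],[0,0,0,0,0,0.14,0],[0,0,0,0,0,0.14,0],[0,0,0,0,0,0.14,0],[0,0,0,0,0,0.14,0]]]'
python3 -m jog '[[[0,0,0,0,0,0.14,0],[0,0,0,0,0,0.14,0],[0,0,0,0,0,0.14,0],[0,0,0,0,0,0.14,0],[0,0,0,0,0,0.14,0]]]'
python3 -m jog '[[[0,0,0,0,0,0,0],[0,0,0,0,0,0,0]]]'
python3 - <<'E'
from h import *
go(.4384,-.087,89.8)
f,o=look("w4.png",["gate","cup_blue_grip"])
g=bot.grab_frame("side");save(g,"s4.png",(240,60,420,200),4)
print([(d["xyz"],d["conf"]) for d in bot.spot_point("cup_blue_grip",g)])
E
```

```text
clock: 14.1
position: [0.4339, 0.1621, 0.3049]
tool_rot: [-3.141, 0.0, 2.833]
force: [1.8, -0.5, -1.3]
grip_width: 0.0103
finger_force: 107.7
clock: 14.6
position: [0.4401, -0.0656, 0.3051]
tool_rot: [-3.141, 0.001, 2.833]
force: [1.8, -0.2, -2.3]
grip_width: 0.0102
finger_force: 107.7
clock: 15.1
position: [0.4385, -0.0862, 0.3049]
tool_rot: [3.142, 0.0, 2.267]
force: [0.3, 0.4, -2.2]
grip_width: 0.0105
finger_force: 107.7
clock: 15.6
position: [0.4385, -0.086, 0.305]
tool_rot: [3.141, 0.0, 1.568]
force: [-0.3, 0.4, -1.4]
grip_width: 0.0103
finger_force: 107.7
clock: 15.8
position: [0.4386, -0.0861, 0.3047]
tool_rot: [3.141, 0.0, 1.578]
force: [-0.7, 0.3, -1.7]
grip_width: 0.0103
finger_force: 107.7
[ 0.4386 -0.0861  0.3047] [1.79980958e+02 1.39087830e-02 9.03890725e+01] q [ 0.73  0.32 -0.81  2.02  0.29  0.92 -0.23] tool dx,dy mm [-0.9011257  -0.22258392] wz 0.0102812539336471 F [-0.74708596  0.33332347 -1.72168225] 15.8
gate [0.4377, -0.0543, 0.0708] 0.83 [275.0, 158.0]
cup_blue_grip [0.4375, -0.0809, 0.2426] 0.59 [272.0, 253.0]
[ 0.4386 -0.0861  0.3047] [3.1413e+00 2.0000e-04 1.5776e+00] 15.8
[([0.4386, -0.0832, 0.2426], 0.8)]
```

View pics/w4.png

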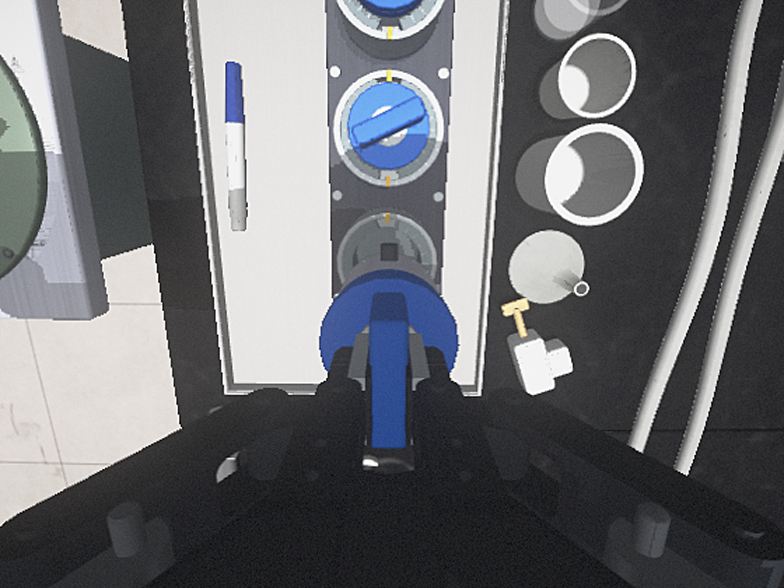

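The blue cup hangs upright, with its dark pin at (389,250) in line with the gate mark at (388,217). I'll check how well the lid is centred on the tool and on the socket.

Run:
```python
from h import *
p,r,o=pose();f=bot.grab_frame("wrist")
c=lambda u,v,z:ray_z(f,(u/1.4,v/1.4),z,o)
im=f["img"].astype(int);m=(im[:,:,2]>im[:,:,0]+40)&(np.arange(420)[:,None]>188)&(abs(np.arange(560)-277)<60)
ys,xs=np.nonzero(m);top=ys.min();ut=xs[ys==top].mean();print("far edge",top,ut)
P=ray_z(f,(ut,top-.5),p[2]-.0745,o);print("lid axis y",P[1]-.027,P)
rows=[(y,xs[ys==y].min(),xs[ys==y].max()) for y in range(top,top+62,6)];w=max(rows,key=lambda t:t[2]-t[1]);print(w)
for z in(.0745,.078):
  a,b=ray_z(f,(w[1]-.5,w[0]),p[2]-z,o),ray_z(f,(w[2]+.5,w[0]),p[2]-z,o);print("lid x",(a+b)/2,b-a)
a,b=c(389,76,.071),c(388,181,.071);print("neighbour",a,b,(a+b)/2);print("gate",c(388,217,.071))
yy=(im[:,:,0]>150)&(im[:,:,1]>110)&(im[:,:,2]<110)
n,l,s,ce=cv2.connectedComponentsWithStats(yy.astype(np.uint8))
for i in range(1,n):
  if s[i,4]>5 and abs(ce[i,0]-277)<15: print(ce[i],s[i],np.round(ray_z(f,ce[i],.071,o),4))
```

```text
far edge 192 277.6666666666667
lid axis y -0.080149577950634 [ 0.44006155 -0.05314958  0.22971554]
(246, np.int64(228), np.int64(327))
lid x [ 0.44012081 -0.08283636  0.22971554] [0.05312612 0.00023581 0.        ]
lid x [ 0.44013232 -0.08436316  0.22621554] [0.0544091  0.00024151 0.        ]
neighbour [0.44004506 0.04277747 0.071     ] [ 0.43967998 -0.02606098  0.071     ] [0.43986252 0.00835825 0.071     ]
gate [ 0.43979425 -0.0516112   0.071     ]
[277.36842105  22.31578947] [276  18   3  10  19] [0.4395 0.0699 0.071 ]
[276.4        128.86666667] [275 126   3   7  15] [ 0.4389 -0.0257  0.071 ]
[276.10526316 155.26315789] [275 152   3   7  19] [ 0.4387 -0.0519  0.071 ]
```

Run:
```python
from h import *
p,r,o=pose();f=bot.grab_frame("wrist")
im=f["img"][185:340,274:281].mean(1).astype(int)
for i in range(0,60): print(185+i,im[i],end=" ")
for row in (209,210,227,228): print(row,[np.round(ray_z(f,(277,row),p[2]-d,o)-[0,.022,0],4)[:2] for d in(.0425,.0745)])
save(f,"w4c.png",(200,130,360,290),3.7)
```

```text
185 [68 69 74] 186 [87 88 93] 187 [108 109 117] 188 [108 108 116] 189 [108 109 116] 190 [109 110 116] 191 [113 112 115] 192 [ 68  80 107] 193 [ 50  65 104] 194 [ 50  63 103] 195 [ 53  68 111] 196 [ 50  65 102] 197 [ 50  65 103] 198 [ 50  65 104] 199 [ 57  80 137] 200 [ 60  88 154] 201 [ 56  85 151] 202 [ 58  85 150] 203 [ 57  84 149] 204 [ 57  83 150] 205 [ 58  84 149] 206 [ 57  83 150] 207 [ 56  84 152] 208 [ 54  80 142] 209 [ 47  62 102] 210 [ 48  63 101] 211 [ 48  62 101] 212 [ 49  63 104] 213 [ 50  65 104] 214 [ 48  63 104] 215 [ 48  63 103] 216 [ 49  64 104] 217 [ 47  62 102] 218 [ 48  63 105] 219 [ 47  61 103] 220 [ 48  63 104] 221 [ 47  63 104] 222 [ 47  62 105] 223 [ 48  63 105] 224 [ 44  61 103] 225 [ 48  63 105] 226 [ 48  64 105] 227 [ 46  62 101] 228 [ 47  63 110] 229 [ 48  71 125] 230 [ 53  78 141] 231 [ 49  75 140] 232 [ 52  79 144] 233 [ 53  81 147] 234 [ 54  81 149] 235 [ 53  81 147] 236 [ 54  82 148] 237 [ 54  82 149] 238 [ 54  82 148] 239 [ 51  80 147] 240 [ 51  79 147] 241 [ 52  81 147] 242 [ 52  80 148] 243 [ 51  80 147] 244 [ 51  79 146] 209 [array([ 0.4398, -0.0749]), array([ 0.4398, -0.0844])]
210 [array([ 0.4398, -0.0753]), array([ 0.4398, -0.0849])]
227 [array([ 0.4398, -0.0825]), array([ 0.4398, -0.0941])]
228 [array([ 0.4398, -0.083 ]), array([ 0.4398, -0.0947])]
```

View pics/w4c.png

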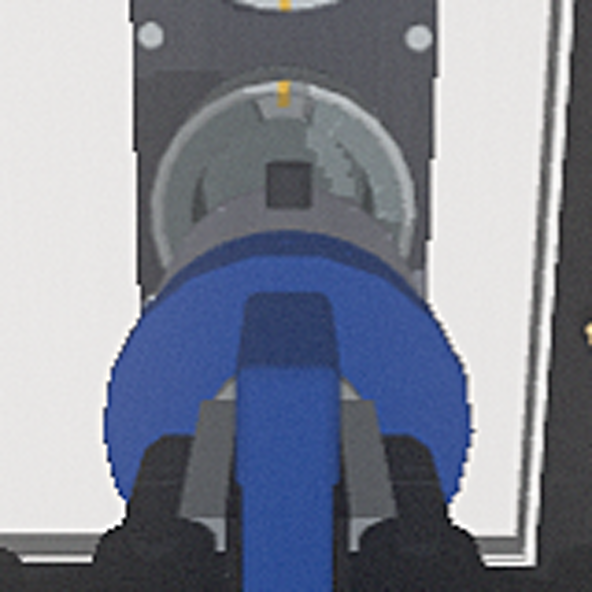

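```bash
python3 -m jog '[[[-1.8,-0.7,20,0,0,0.01,0],[0,0,30,0,0,0,0],[0,0,22,0,0,0,0],[0,0,8,0,0,0,0],[0,0,0,0,0,0,0]]]'
python3 -m jog '[[[0,0,0,0,0,0,0],[0,0,0,0,0,0,0]]]'
python3 - <<'E'
from h import *
go(.4384,-.087,89.8)
p,r,o=pose();f=bot.grab_frame("wrist");save(f,"w5c.png",(200,90,360,250),3.7)
im=f["img"].astype(int);zf=lambda d:(p[2]-d)
col=f["img"][:,274:281].mean(1).astype(int)[:,2];print("rows blue",[int(col[i]) for i in range(190,232)])
for row in(199,208.5,228.5):print(row,[np.round(ray_z(f,(277,row),p[2]-d,o),4)[1] for d in(.0425,.0745)])
yy=(im[:,:,0]>140)&(im[:,:,1]>100)&(im[:,:,2]<110)
n,l,s,ce=cv2.connectedComponentsWithStats(yy.astype(np.uint8))
for i in range(1,n):
  if s[i,4]>5 and abs(ce[i,0]-277)<25: print(ce[i],s[i],np.round(ray_z(f,ce[i],.071,o),4))
E
```

```text
clock: 16.65
position: [0.4378, -0.088, 0.2237]
tool_rot: [-3.14, -0.001, 1.563]
force: [0.1, 0.3, -1.5]
grip_width: 0.0101
finger_force: 107.6
clock: 16.85
position: [0.4384, -0.0883, 0.2252]
tool_rot: [3.14, 0.0, 1.563]
force: [0.4, 0.5, -1.5]
grip_width: 0.0104
finger_force: 107.6
[ 0.4384 -0.0883  0.2252] [1.79919842e+02 2.44571620e-02 8.95323856e+01] q [ 0.64  0.44 -0.73  2.1   0.43  0.75 -0.37] tool dx,dy mm [ 1.27029188 -0.01346241] wz -0.00467075197462028 F [ 0.38417309  0.45311023 -1.45575796] 16.85
rows blue [114, 115, 106, 103, 101, 109, 101, 103, 104, 136, 153, 151, 149, 149, 148, 149, 148, 152, 144, 102, 99, 102, 102, 104, 104, 104, 104, 104, 103, 104, 104, 103, 102, 105, 103, 104, 104, 101, 111, 126, 139, 142]
199 [np.float64(-0.0506), np.float64(-0.0589)]
208.5 [np.float64(-0.0545), np.float64(-0.0639)]
228.5 [np.float64(-0.063), np.float64(-0.0748)]
[275.15789474  23.05263158] [273  18   5  10  19] [0.4396 0.0442 0.071 ]
[275.03571429 128.17857143] [274 124   3  10  28] [ 0.4389 -0.0255  0.071 ]
[275.5 163. ] [274 159   4   9  36] [ 0.439  -0.0512  0.071 ]
```

View pics/w5c.png

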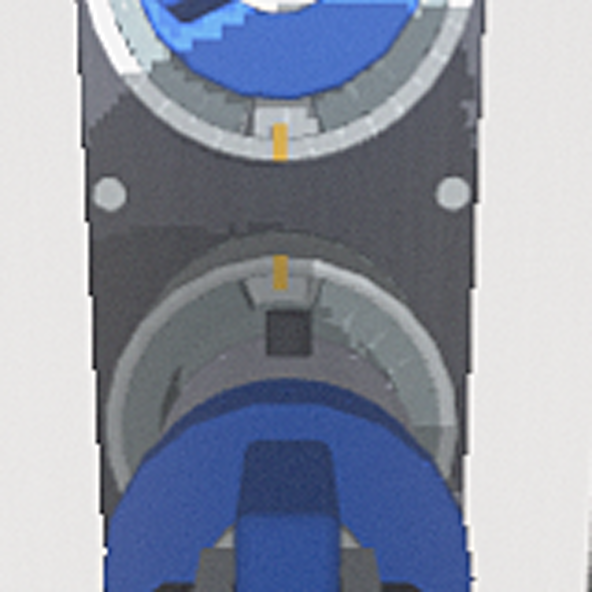

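The pin at (289,333) in this crop lines up with the gate mark at (280,272). The cup axis now agrees with the socket along y, and x needs about -0.8 mm. Next I lower it in stages while watching the force.

```bash
python3 -m jog '[[[0,-0.8,4,0,0,0,0],[0,0,4,0,0,0,0],[0,0,3,0,0,0,0],[0,0,2,0,0,0,0],[0,0,0,0,0,0,0]]]'
python3 -m jog '[[[0,0,2,0,0,0,0],[0,0,2,0,0,0,0],[0,0,2,0,0,0,0],[0,0,0,0,0,0,0]]]'; python3 -c "
from h import *
go(.4376,-.0883,89.8);print(bot.observe()['moment'])"
```

```text
clock: 17.4
position: [0.437, -0.0881, 0.2109]
tool_rot: [-3.141, -0.0, 1.563]
force: [0.1, -0.5, -2.1]
grip_width: 0.01
finger_force: 107.6
clock: 17.8
position: [0.4371, -0.0882, 0.205]
tool_rot: [-3.141, -0.0, 1.563]
force: [0.2, -0.4, -1.5]
grip_width: 0.0104
finger_force: 107.6
[ 0.4371 -0.0882  0.205 ] [-1.79983323e+02 -9.97911511e-03  8.95410071e+01] q [ 0.62  0.47 -0.7   2.12  0.47  0.71 -0.41] tool dx,dy mm [-0.14465889  0.51003821] wz -0.004520279568809346 F [ 0.24149214 -0.35818619 -1.51700359] 17.8
[-0.0540123  -0.01744069 -0.07155686]
```

```bash
python3 -m jog '[[[0,0,3,0,0,0,0],[0,0,3,0,0,0,0],[0,0,2,0,0,0,0],[0,0,0,0,0,0,0]]]'
python3 -m jog '[[[0,0,2,0,0,0,0],[0,0,2,0,0,0,0],[0,0,2,0,0,0,0],[0,0,0,0,0,0,0]]]'
python3 -m jog '[[[0,0,1.5,0,0,0,0],[0,0,1.5,0,0,0,0],[0,0,0,0,0,0,0]]]'
```

```text
clock: 18.2
position: [0.437, -0.0881, 0.1969]
tool_rot: [-3.141, -0.0, 1.563]
force: [0.0, 1.0, -1.7]
grip_width: 0.0103
finger_force: 107.6
clock: 18.6
position: [0.4371, -0.0882, 0.191]
tool_rot: [-3.141, -0.0, 1.563]
force: [-0.4, -0.1, -2.6]
grip_width: 0.0103
finger_force: 107.6
clock: 18.9
position: [0.4371, -0.0882, 0.188]
tool_rot: [-3.141, -0.0, 1.563]
force: [-0.3, -0.6, -1.3]
grip_width: 0.0104
finger_force: 107.6
```

```bash
python3 -m jog '[[[0,0,2,0,0,0,0],[0,0,2,0,0,0,0],[0,0,0,0,0,0,0]]]'
python3 -m jog '[[[0,0,1.5,0,0,0,0],[0,0,1.5,0,0,0,0],[0,0,0,0,0,0,0]]]'
python3 -m jog '[[[0,0,1.5,0,0,0,0],[0,0,1.5,0,0,0,0],[0,0,0,0,0,0,0]]]'
```

```text
clock: 19.2
position: [0.437, -0.0882, 0.1839]
tool_rot: [-3.141, -0.0, 1.563]
force: [0.1, -0.2, -1.8]
grip_width: 0.0103
finger_force: 107.6
clock: 19.5
position: [0.4372, -0.0882, 0.1811]
tool_rot: [3.142, -0.0, 1.563]
force: [0.1, -1.7, -2.2]
grip_width: 0.0103
finger_force: 107.8
clock: 19.8
position: [0.4375, -0.0881, 0.1783]
tool_rot: [3.141, -0.0, 1.563]
force: [0.2, 0.2, 2.0]
grip_width: 0.01
finger_force: 108.3
```

```bash
python3 -m jog '[[[0,0,1,0,0,0,0],[0,0,1,0,0,0,0],[0,0,0,0,0,0,0]]]'
python3 -m jog '[[[0,0,0.7,0,0,0,0],[0,0,0,0,0,0,0]]]'
python3 -m jog '[[[0,0,0.5,0,0,0,0],[0,0,0,0,0,0,0]]]'
```

```text
clock: 20.1
position: [0.4374, -0.0881, 0.1762]
tool_rot: [3.141, -0.0, 1.563]
force: [2.4, 0.3, -2.8]
grip_width: 0.0103
finger_force: 107.7
clock: 20.3
position: [0.4373, -0.0881, 0.1755]
tool_rot: [3.141, -0.0, 1.563]
force: [1.8, 0.6, 0.9]
grip_width: 0.0101
finger_force: 108.3
clock: 20.5
position: [0.4373, -0.0882, 0.1751]
tool_rot: [3.141, -0.0, 1.563]
force: [2.0, -0.7, 4.0]
grip_width: 0.0104
finger_force: 109.0
```

```bash
python3 -m jog '[[[0,0,0.5,0,0,0,0],[0,0,0,0,0,0,0]]]'
python3 -m jog '[[[0,0,0.4,0,0,0,0],[0,0,0,0,0,0,0]]]'
```

```text
clock: 20.7
position: [0.4375, -0.0882, 0.1749]
tool_rot: [3.141, 0.0, 1.563]
force: [-0.2, 0.4, 15.8]
grip_width: 0.0103
finger_force: 110.9
clock: 20.9
position: [0.4376, -0.0882, 0.1747]
tool_rot: [3.141, 0.001, 1.563]
force: [-2.4, 0.7, 22.4]
grip_width: 0.0102
finger_force: 111.8
```

Firm contact at 22 N with the foot about 10 mm above the floor, so the pins are on the ramps. Now I twist clockwise, which is positive about tool z.

```bash
python3 -m jog '[[[0,0,0,0,0,0.06,0],[0,0,0,0,0,0.06,0],[0,0,0,0,0,0,0]]]'
python3 -c "
from h import *
print(bot.observe()['moment'])"
python3 -m jog '[[[0,0,0,0,0,0.05,0],[0,0,0.3,0,0,0.03,0],[0,0,0,0,0,0,0]]]'
```

```text
clock: 21.2
position: [0.4376, -0.0882, 0.1747]
tool_rot: [3.14, 0.0, 1.44]
force: [-1.5, 0.3, 20.4]
grip_width: 0.0105
finger_force: 111.5
[ 0.06927761  0.46069874 -0.47317512]
clock: 21.5
position: [0.4373, -0.0882, 0.1744]
tool_rot: [3.141, 0.001, 1.362]
force: [-3.3, 0.4, 22.4]
grip_width: 0.01
finger_force: 111.6
```

```bash
python3 -m jog '[[[0,0,0.5,0,0,0.05,0],[0,0,0.6,0,0,0.05,0],[0,0,0,0,0,0,0]]]'
python3 -m jog '[[[0,0,0.6,0,0,0.05,0],[0,0,0.6,0,0,0.05,0],[0,0,0,0,0,0,0]]]'
python3 -c "
from h import *
print(bot.observe()['moment'])"
```

```text
clock: 21.8
position: [0.4373, -0.0881, 0.1738]
tool_rot: [3.141, 0.001, 1.261]
force: [-6.7, 2.4, 37.4]
grip_width: 0.0104
finger_force: 114.5
clock: 22.1
position: [0.4372, -0.088, 0.1727]
tool_rot: [3.141, 0.001, 1.161]
force: [-9.7, 3.2, 42.1]
grip_width: 0.01
finger_force: 115.0
[ 0.61923026  2.50879788 -0.67872179]
```

```bash
python3 -m jog '[[[0,0,0,0,0,0.06,0],[0,0,0.4,0,0,0.05,0],[0,0,0,0,0,0,0]]]'
python3 -m jog '[[[0,0,0.6,0,0,0.05,0],[0,0,0.6,0,0,0.05,0],[0,0,0,0,0,0,0]]]'
python3 -c "
from h import *
print(bot.observe()['moment'])"
```

```text
clock: 22.4
position: [0.4368, -0.088, 0.1717]
tool_rot: [-3.141, 0.001, 1.051]
force: [-6.9, 3.0, 25.3]
grip_width: 0.0103
finger_force: 112.3
clock: 22.7
position: [0.4367, -0.0879, 0.1704]
tool_rot: [-3.141, 0.001, 0.951]
force: [-7.4, 3.4, 26.4]
grip_width: 0.0104
finger_force: 112.3
[ 0.89292748  2.00631034 -0.41479862]
```

```bash
python3 -m jog '[[[0,-0.3,0.5,0,0,0.05,0],[0,0,0.6,0,0,0.05,0],[0,0,0,0,0,0,0]]]'
python3 -m jog '[[[0,0,0.6,0,0,0.05,0],[0,0,0.5,0,0,0.05,0],[0,0,0,0,0,0,0]]]'
python3 -m jog '[[[0,0,0.6,0,0,0.05,0],[0,0,0.5,0,0,0.05,0],[0,0,0,0,0,0,0]]]'
```

```text
clock: 23.0
position: [0.4364, -0.0877, 0.1693]
tool_rot: [-3.141, 0.001, 0.851]
force: [-7.4, 3.3, 25.1]
grip_width: 0.0104
finger_force: 112.1
clock: 23.3
position: [0.4362, -0.0877, 0.1681]
tool_rot: [-3.141, 0.001, 0.751]
force: [-8.3, 4.9, 24.7]
grip_width: 0.01
finger_force: 112.0
clock: 23.6
position: [0.4361, -0.0875, 0.1669]
tool_rot: [-3.141, 0.001, 0.651]
force: [-8.6, 5.4, 25.3]
grip_width: 0.0103
finger_force: 112.0
```

```bash
python3 -m jog '[[[0,-0.3,0.6,0,0,0.05,0],[0,0,0.5,0,0,0.05,0],[0,0,0,0,0,0,0]]]'
python3 -m jog '[[[0,0,0.5,0,0,0.04,0],[0,0,0.2,0,0,0.03,0],[0,0,0,0,0,0,0]]]'
python3 -c "
from h import *
print(bot.observe()['moment'])"
```

```text
clock: 23.9
position: [0.4359, -0.0873, 0.1658]
tool_rot: [-3.141, 0.002, 0.551]
force: [-8.3, 4.4, 21.5]
grip_width: 0.011
finger_force: 111.5
clock: 24.2
position: [0.4358, -0.0871, 0.1653]
tool_rot: [-3.141, 0.002, 0.483]
force: [-12.1, 7.2, 31.2]
grip_width: 0.0104
finger_force: 112.9
[1.75896455 2.61734125 0.21114116]
```

```bash
python3 -m jog '[[[0,0,0,0,0,0.03,0],[0,0,0,0,0,0,0]]]'
python3 -c "
from h import *
print(bot.observe()['moment'])"
python3 -m jog '[[[0,0,0.3,0,0,0.01,0],[0,0,0,0,0,0,0]]]'
```

```text
clock: 24.4
position: [0.4357, -0.0869, 0.1652]
tool_rot: [-3.141, 0.002, 0.453]
force: [-11.6, 8.0, 31.7]
grip_width: 0.0103
finger_force: 113.0
[2.09033513 2.71511048 0.2836809 ]
clock: 24.6
position: [0.4357, -0.0869, 0.1652]
tool_rot: [-3.141, 0.002, 0.444]
force: [-14.1, 8.8, 41.4]
grip_width: 0.0102
finger_force: 114.7
```

```bash
python3 -m jog '[[[-0.2,-0.3,-0.8,0,0,0,0],[0,0,0,0,0,0,0]]]'
python3 -m jog '[[[0,0,0,0,0,0,0.5],[0,0,0,0,0,0,0.5],[0,0,0,0,0,0,0.5],[0,0,0,0,0,0,0.5]]]'
python3 -m jog '[[[0,0,-10,0,0,0,0.5],[0,0,-30,0,0,0,0.5],[0,0,-40,0,0,0,0.5],[0,0,-40,0,0,0,0.5],[0,0,-30,0,0,0,0.5]]]'
python3 -m jog '[[[-25,0,-10,0,0,0,0.5],[0,0,0,0,0,0,0.5],[0,0,0,0,0,0,0.5]]]'
python3 - <<'E'
from h import *
f,o=look("w6.png",["cup_blue_grip"],1.0);f=bot.grab_frame("side");save(f,"s6.png")
a=cv2.imread("pics/w6.png")[60:300,130:430];b=cv2.imread("pics/s6.png")[90:370,240:470]
a=cv2.resize(a,(450,360));b=cv2.resize(b,(345,420));c=np.zeros((420,795,3),np.uint8);c[:360,:450]=a;c[:,450:]=b;cv2.imwrite("pics/fin.png",c)
print([(np.round(d["xyz"],3),d["conf"]) for q in("cup_blue_grip","cup_orange_grip") for d in bot.spot_point(q,f)])
E
```

```text
clock: 24.8
position: [0.4356, -0.0869, 0.1653]
tool_rot: [-3.141, 0.001, 0.444]
force: [-6.1, 7.2, 14.8]
grip_width: 0.0103
finger_force: 110.4
clock: 25.2
position: [0.4364, -0.0877, 0.1652]
tool_rot: [-3.142, 0.0, 0.443]
force: [0.6, 0.3, 0.2]
grip_width: 0.0425
finger_force: 0.0
clock: 25.7
position: [0.4364, -0.0874, 0.3183]
tool_rot: [3.141, -0.002, 0.443]
force: [0.5, -0.5, -0.9]
grip_width: 0.0426
finger_force: 0.0
clock: 26.0
position: [0.4137, -0.0984, 0.326]
tool_rot: [3.141, -0.001, 0.442]
force: [0.2, -0.7, 0.7]
grip_width: 0.0427
finger_force: 0.0
cup_blue_grip [0.4363, -0.0838, 0.1066] 0.76 [272.0, 166.0]
[ 0.4137 -0.0984  0.326 ] [ 3.1407e+00 -7.0000e-04  4.4200e-01] 26.0
[(array([ 0.44 , -0.086,  0.106]), 0.86), (array([0.788, 0.339, 0.084]), 0.65), (array([0.439, 0.01 , 0.005]), 0.58), (array([0.456, 0.258, 0.086]), 0.92), (array([ 0.585,  0.051, -0.001]), 0.5)]
```

View pics/fin.png

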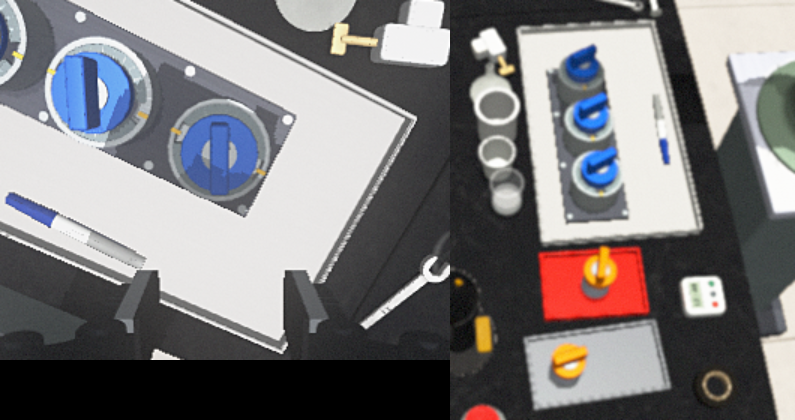

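The blue cup at (220,155) is seated level with its neighbours and turned like them. The orange cup stands in the red tray at (600,270), and the spare cup, beakers and open cup are where they were. I'm handing the job in.

```bash
python3 -c "
from workcell import bot
print(bot.job_done())"
```

```text
the job is handed in; nothing more can be done
None
```

The job is handed in at about 26 s of the 67 s limit: the wrong orange cup stands upright in the red tray, and the blue cup was pressed to the socket floor and turned about 64° clockwise, in line with its neighbours in the last picture; no verdict came back.

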